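# Press home the proud lid of a dose-cup stack

### The job

In the front group of four dose-cup stacks on the right of the desk, one has a lid that is not pushed home, so it stands a little taller than the other stacks of three cups; leave the other stacks where they are. While the safety catch still holds the press arm up, set that stack upright in the round nest of the bench lid press and let go of it, without pushing its lid down by hand. Then flip the catch right back off the arm, pull the arm down by its handle until the pad has pressed the lid fully home, and finish holding the arm firmly down: do not let go of the handle, because the arm springs up again.

Things in the scene. Friction and masses are not known exactly. Their poses are not given: they have to be found in the camera images.
- stack: Stack to press: three nested cups (green, white, red) under a red lid that stands 10 to 13 mm proud (102 to 105 mm tall in all; the other three-cup stacks 92). Round, 56 mm across the foot, 62 to 63 mm at the cups' rims, lid 66 mm. Origin: centre of the underside, z up. 65 to 110 g. Grasp it round the side 55 to 62 mm above the foot, 62 mm wide there; small tabs do not hinder.
- stack_lid (a joint): How far that stack's lid (its top 13 mm) stands proud, in m: 0 is fully home. While proud, the red part of the stack looks half as tall again as on the others. Snug: about 6 N slides it down. Do not grip or push it by hand.
- stack_b: Look-alike stack of three cups, lid already home, 92 mm tall, 66 mm across. Leave it. The four stacks of the group stand about 120 mm apart in two rows along y, in any order; more stacks behind them are fixed. Origin at the centre of its underside.
- stack_c: Look-alike stack of three cups, lid already home, 93 mm tall, 67 mm across. Leave it. Origin at the centre of its underside.
- stack_two: Look-alike stack of only two cups, lid home, 71 mm tall, 66 mm across. Leave it. Origin at the centre of its underside.
- press: The grey bench lid press, fixed to the desk at a varying place and yaw. Origin on the desk under the nest's centre; x points from the nest to the column behind it, z up; it faces the user along -x. Base plate 14 mm thick, x -64 to 192 mm, y -75 to 75. Column: two cheeks, y -20 to 20, from x = 77 mm back, 163 mm high; on the +y side a plate behind them up to 195 mm (x 122 to 168).
- press_nest (a point): Centre of the nest's floor, 14 mm above the desk. The nest is an aluminium ring, bore 62 mm, 12 mm high, 77 mm across outside, open above: a stack's 56 mm foot drops in with about 3 mm to spare all round. While the arm is up nothing stands over the nest; the raised arm and pad stay 70 mm or more behind its centre.
- press_arm (a joint): Angle of the steel press arm, rad: 0 is fully up (15 degrees back from upright, away from the user), 1.83 level, its pad on a lid fully home; stop at 1.93 with nothing under the pad. With the catch on it moves only about 0.06. A spring drives it up: holding it takes about 2 N at the handle near the top and 5 N when level; pressing the lid home takes about 4 N more.
- press_hinge (a point): Point on the arm's hinge axis, at the arm's middle: press x = 100, y = 0, z = 140 mm. The axis runs along the press's y.
- press_grip (a point): Centre of the handle: a black round bar, 22 mm across and 92 mm long, along the press's y, on the arm's -y side (press y -16 to -108 mm; this point -63). It moves with the arm, 180 mm from the hinge axis: fully up at press x = 147, z = 314 mm, level at x = -80, z = 140. Pinched from above with the fingers fore and aft it turns between the pads as the arm swings.
- press_catch (a joint): Angle of the safety catch, rad: 0 is on (its hook lies in front of a pin on the +y side of the arm and keeps the arm up); it clears the pin from about 0.5 and stops at 1.2, flipped fully back. It stays where it is left; about 1 N at the thumb bar moves it.
- catch_bar (a point): Point on the catch's thumb bar: steel, 12 mm across with a black 17 mm ball end, along the press's y, from y = 24 to 97 mm on the +y side (this point y = 73). Catch on: press x = 143, z = 240 mm. Pushed back (press +x) it swings over about the catch's pivot at x = 155, z = 190 mm, 51 mm from it; at 0.7 rad it is at x = 178, z = 236.

How it is judged:
On the way, in this order (a step that is already met when the one before it is completed fails the run):
1. the stack with the proud lid stands in the nest, released, its lid still proud, the catch still on (horizontal distance between stack and press_nest below 0.006 m and z of stack in the frame of press between 0.01 and 0.018 m and angle between stack's own z axis and vertical below 0.06 rad and value of joint stack_lid above 0.005 m and value of joint press_catch below 0.2 rad and contact force between the fingers and stack below 0.1 N and linear speed of stack below 0.02 m/s), for 0.2 s.
2. the catch is flipped back with the arm still up and the lid still proud (horizontal distance between stack and press_nest below 0.006 m and z of stack in the frame of press between 0.01 and 0.018 m and angle between stack's own z axis and vertical below 0.06 rad and value of joint press_catch above 0.7 rad and value of joint press_arm below 0.3 rad and value of joint stack_lid above 0.005 m), for 0.2 s.
3. the arm is pulled down and its pad presses the lid fully home (horizontal distance between stack and press_nest below 0.006 m and z of stack in the frame of press between 0.01 and 0.018 m and angle between stack's own z axis and vertical below 0.06 rad and value of joint stack_lid below 0.0015 m and value of joint press_arm above 1.79 rad and contact force between press_arm and stack above 4 N), for 0.3 s.
At the end, for the whole second after the job is handed in: Stack upright in the nest (within 6 mm, 0.06 rad), lid under 1.5 mm proud, catch back over 0.7 rad, fingers still holding the arm at 1.79 rad or more with the pad pressing the stack with over 4 N; the other stacks upright within 30 mm of their places (all of step 3 and value of joint press_catch above 0.7 rad and contact force between the fingers and press_arm above 1.5 N and distance of each of stack_b, stack_c, stack_two from where it was at the start of the episode below 0.03 m and angle between each of stack_b, stack_c, stack_two's own z axis and vertical below 0.2 rad); the arm keeps its last pose, push and grip.
It fails at once if another stack is knocked over (angle between any of stack_b, stack_c, stack_two's own z axis and vertical above 0.5 rad).
It fails at once if the stack to press is tipped over (angle between stack's own z axis and vertical above 0.8 rad).
It also fails if it takes over 72 s, if anything falls off the work surface, if the arm or the gripper's body presses on something with over 40 N, if the wrist force passes 120 N, or if a joint passes its speed limit or range.

### The arm

A 6-joint arm with a two-finger parallel gripper is mounted at the origin on a cart in front of the work surface, level with it; the furniture and walls round the work are solid. World frame = base frame: x ahead of the robot, y to its left, z up, the work surface at z = 0. Lengths are in m, angles in rad, forces in N, time in s.
With the tool pointing down it reaches from about 0.3 to 0.75 m from the base axis. Payload 8.5 kg.
Tool frame: the origin (TCP) lies at the very end of the fingers, on their centre line; the grasp point (between the pads) lies 19 mm behind it; z points along the fingers, y is the line along which they close (so a half turn about z gives the same grasp; the last joint's range is limited). The gripper opens to 88 mm and grips with 3 to 60 N. Pads are 18 mm wide; open, the fingers measure 123 mm over their backs; the gripper's body (75 mm by 187 mm) begins 45 mm behind the grasp point.
Start: joints at [-1.481, 0.381, 1.297, -0, 1.464, -0.215], TCP at [0.165, -0.525, 0.239] pointing down, gripper open.
Joint ranges: [-3.11, 3.11], [-0.89, 2.33], [0.22, 2.48], [-1.42, 4.56], [0.17, 2.85], [-2.88, 2.88]. Speed limits (rad/s): [2.39, 2.39, 3.14, 3.14, 3.14, 3.14].

### API

Orientations are given as [roll, pitch, yaw] about the fixed x, y, z axes, in that order (R = Rz(yaw) Ry(pitch) Rx(roll)).
In Python, from plant import get_state, viewer, env, spotter gives the robot as it stands.
- The arm moves only by the shell command python3 -m jog 'ROWS' [OPENING] [FORCE]. ROWS is JSON, a list of rows, each a list of 6 numbers: the shift along the tool's x, y, z each as a share of 0.15 m, from -1 to 1, then the turn, a rotation vector about the tool's x, y, z each as a share of 90 degrees, from -1 to 1. In form: [[dx, dy, dz, wx, wy, wz], ...]. A call has 1 to 5 rows; each row is the pose to reach, as a shift and turn from the pose commanded when the call began, along the tool's axes at that moment; what a row does not reach only later rows make up. A row lasts 1/8 s, in which the tool goes at most 62.5 mm and 10.7 degrees, less where a joint would pass 70% of its speed; a pose out of reach is approached as far as the arm can. A call with a number of a shift or a turn outside -1 to 1 is refused whole. A call with a gripper value outside its range is refused whole. OPENING is the opening, from 0 (shut) to 1 (fully open), set as the call begins (- or left out, the last holds). The fingers move at their own pace and stop on an object; FORCE is the grip in N (left out, the last holds). Time passes only in rows, so rows that repeat a pose let the fingers close. It gives the time, the measured TCP pose, the force, the opening and the grip force at its end, in the units of the state.
- get_state(): the state, without advancing time (a new reading comes with each control period).
- viewer.snapshot(name): name is "scene" or "top"; returns a dict with "frame" (420x560x3 uint8, red, green, blue), "depth" (420x560 float32, m along the optical axis (not along the pixel's ray), 0 where there is no reading), "intrinsics" (3x3 intrinsics, pixels), "origin" and "rotation" of the camera in the world. Camera axes: x right, y down, z forward; pixel columns grow to the right and rows downward; lengths in m; the calibration is good to about 2 mm. A picture is of the moment at which its call begins.
- env.finish_job(): hands the job in; it is judged then, once.
Trained networks look in a picture, given as the dict that the camera call returned (one of the last four; its "shot" number tells which), for a name from the list of things; names that differ only in an ending like _2 or _b are one class to them, and where a whole thing is asked for, a point or a joint stands for the part that bears it (a point fixed in the world has none). Each returns a list of dicts, best first, with "p" (0 to 1); they miss things now and then, are a little off and sometimes report something else, mostly with a low value. They report only what shows in the picture. A call takes as long as a camera call.
- spotter.boxes_of(picture, target): "xy" ([column, row] in pixels, amid what is visible of it).
The state is a dict: "time": time; "joint_positions": joint angles; "joint_vel": joint speeds; "tau": joint torques, N m; "tcp_pos": TCP position; "eef_rot": TCP orientation; "ft_force": force on the tool from outside, world axes, zero at the start; "wrist_torque": the same for the moment, N m; "gripper_width": finger opening in m; "finger_force": force on a finger pad.
Only numpy, scipy, OpenCV 4.12 (cv2) and the standard library are available. Lean on these libraries where they do the work, as an engineer would, in place of code of your own. Each camera call takes 0.05 s, during which the arm holds its last target. There are 200 camera calls.

## Working session

There is one attempt and no reset: what is moved stays moved. The work goes in short steps, Python scripts to look and compute and a shell command to move; the robot and the scene stay as the last step left them, time stands still between calls to the robot, and variables do not carry over. Pictures are saved under pics/ and viewed, at most 10 in all, crops included, and the job is handed in when it is done.

```bash
mkdir -p pics; cat > h.py <<'E'
import numpy as np, cv2
from plant import get_state, viewer, env, spotter
from scipy.spatial.transform import Rotation as R
def cloud(s):
    d=s["depth"];K=np.array(s["intrinsics"]);v,u=np.mgrid[:d.shape[0],:d.shape[1]]
    p=np.stack([(u-K[0,2])/K[0,0]*d,(v-K[1,2])/K[1,1]*d,d],-1)
    w=p@np.array(s["rotation"]).T+np.array(s["origin"]); w[d<=0]=np.nan
    return w
def rows(target,rpy):
    """shift shares and turn shares from the present pose"""
    st=get_state();R0=R.from_euler('xyz',st["eef_rot"]);
    d=R0.inv().apply(np.array(target)-st["tcp_pos"])/0.15
    w=(R0.inv()*R.from_euler('xyz',rpy)).as_rotvec()/(np.pi/2)
    return np.round(d,3),np.round(w,3)
E
python3 - <<'E'
from h import *
print(get_state())
for n in("scene","top"):
    s=viewer.snapshot(n);cv2.imwrite(f"pics/{n}0.png",s["frame"][...,::-1]);w=cloud(s);np.save(n+"w.npy",w)
    print(n,s["origin"],np.array(s["rotation"]).round(2).tolist())
    for t in["stack","stack_lid","stack_two","press","press_nest","press_grip","catch_bar","press_catch","press_hinge"]:
        print(t,[(np.round(b["xy"]).tolist(),round(b["p"],2),w[int(b["xy"][1]),int(b["xy"][0])].round(3).tolist()) for b in spotter.boxes_of(s,t)[:6]])
E
```

```text
{'time': 0.0, 'joint_positions': array([-1.48135047e+00,  3.81208418e-01,  1.29824528e+00,  4.19408529e-06,
        1.46362589e+00, -2.15290458e-01]), 'joint_vel': array([ 0.00098796,  0.00073563, -0.00063109,  0.0008432 ,  0.00078083,
        0.00118425]), 'tau': array([-2.60731840e-04, -4.37930954e+01, -2.24552250e+01,  7.13288505e-02,
        3.52815539e-02, -9.73731653e-05]), 'tcp_pos': array([ 0.16500094, -0.52437088,  0.23813633]), 'eef_rot': array([-3.14014094e+00, -3.21728604e-04,  3.04735626e-01]), 'ft_force': array([-0.68900882, -0.05346673, -0.18878581]), 'wrist_torque': array([-0.00721463, -0.00660732,  0.0359706 ]), 'finger_force': 0.0, 'gripper_width': 0.08815339194216035}Traceback (most recent call last):
  File "<stdin>", line 4, in <module>
  File "h.py", line 7, in cloud
    w=p@np.array(s["rotation"]).T+np.array(s["origin"]); w[d<=0]=np.nan
      ~~~~~~~~~~~~~~~~~~~~~~~~~~~^~~~~~~~~~~~~~~~~~~~~~
ValueError: operands could not be broadcast together with shapes (420,560) (3,)
```

```bash
ls pics
```

```text
scene0.png
```

```bash
sed -i 's/p@np.array(s\["rotation"\]).T/p@R.from_euler("xyz",s["rotation"]).as_matrix().T/' h.py
python3 - <<'E'
from h import *
for n in("scene","top"):
    s=viewer.snapshot(n);cv2.imwrite(f"pics/{n}0.png",s["frame"][...,::-1]);print(n,s["origin"],s["rotation"]);w=cloud(s);np.save(n+"w.npy",w)
    for t in["stack","stack_lid","stack_two","press","press_nest","press_grip","catch_bar","press_catch","press_hinge"]:
        print(t,[(np.round(b["xy"]).tolist(),round(b["p"],2),w[int(b["xy"][1]),int(b["xy"][0])].round(3).tolist()) for b in spotter.boxes_of(s,t)[:6]])
E
```

```text
scene [-0.22754027  0.60416298  0.72600813] [-2.08746408 -0.01538041 -2.22390511]
stack [([205.0, 232.0], 0.68, [0.455, 0.281, 0.246]), ([338.0, 209.0], 0.62, [0.559, -0.244, 0.08]), ([316.0, 221.0], 0.58, [0.55, -0.141, 0.076]), ([205.0, 205.0], 0.41, [0.53, 0.239, 0.268])]
stack_lid [([318.0, 211.0], 0.59, [0.563, -0.154, 0.102])]
stack_two [([339.0, 241.0], 0.75, [0.438, -0.126, 0.069])]
press [([221.0, 274.0], 0.91, [0.509, 0.222, 0.07])]
press_nest [([220.0, 274.0], 0.98, [0.512, 0.223, 0.066])]
press_grip [([205.0, 202.0], 0.9, [0.529, 0.239, 0.274])]
catch_bar [([203.0, 228.0], 0.89, [0.513, 0.26, 0.218])]
press_catch [([205.0, 227.0], 0.74, [0.48, 0.271, 0.242])]
press_hinge [([222.0, 272.0], 0.56, [0.51, 0.218, 0.074])]
top [0.30113027 0.01015892 1.29059126] [-2.93251576 -0.00542621 -1.4142911 ]
stack [([371.0, 260.0], 0.97, [0.44, -0.277, 0.088]), ([374.0, 219.0], 0.86, [0.57, -0.272, 0.092]), ([339.0, 215.0], 0.64, [0.564, -0.159, 0.099])]
stack_lid [([344.0, 214.0], 0.79, [0.565, -0.174, 0.104]), ([229.0, 218.0], 0.21, [0.502, 0.185, 0.086])]
stack_two [([334.0, 248.0], 0.93, [0.458, -0.16, 0.074]), ([373.0, 217.0], 0.41, [0.577, -0.266, 0.086])]
press [([230.0, 216.0], 0.7, [0.52, 0.196, 0.016]), ([196.0, 208.0], 0.42, [0.489, 0.261, 0.242])]
press_nest [([230.0, 216.0], 0.59, [0.505, 0.185, 0.09]), ([332.0, 250.0], 0.21, [0.454, -0.155, 0.069])]
press_grip [([192.0, 206.0], 0.75, [0.534, 0.329, 0.001]), ([210.0, 187.0], 0.6, [0.614, 0.286, -0.003])]
catch_bar [([195.0, 208.0], 0.74, [0.489, 0.261, 0.242])]
press_catch [([197.0, 204.0], 0.74, [0.497, 0.256, 0.248]), ([341.0, 214.0], 0.31, [0.567, -0.161, 0.101])]
press_hinge [([228.0, 217.0], 0.9, [0.5, 0.186, 0.097])]
```

View pics/scene0.png

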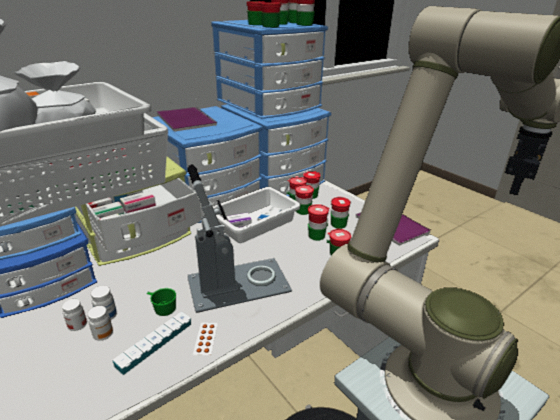

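View pics/top0.png

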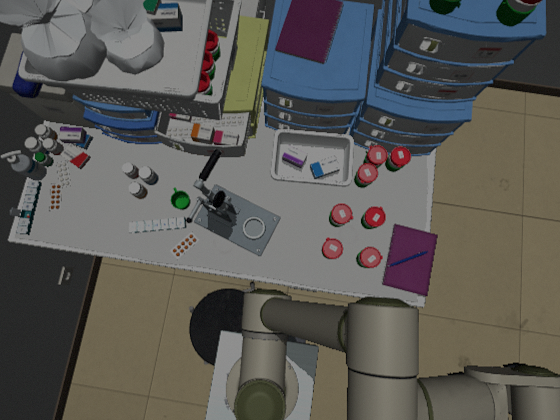

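The scene shows the front group of four: proud stack at top-view (341,215); others at (375,217), (332,248), (370,258). The press nest is at (254,228), the column at (212,203), the handle at (208,165) and the catch ball at (194,207).

```bash
cat > m.py <<'E'
from h import *
from scipy.optimize import least_squares
w=np.load("topw.npy");sw=np.load("scenew.npy")
s=viewer.snapshot("top")
for c in[(341,215),(375,217),(332,248),(370,258)]:
    P=w[c[1]-18:c[1]+19,c[0]-18:c[0]+19].reshape(-1,3);P=P[np.isfinite(P[:,2])]
    P=P[(P[:,2]>.05)&(P[:,2]<.13)];z=np.median(P[P[:,2]>np.percentile(P[:,2],50)][:,2])
    T=P[abs(P[:,2]-z)<.005][:,:2];(x,y),r=cv2.minEnclosingCircle(T.astype(np.float32))
    print("stack",c,round(x,4),round(y,4),"r",round(r,4),"z",round(z,4),"mean",T.mean(0).round(4),len(T))
# ring & plate
P=w[170:265,180:290].reshape(-1,3);P=P[np.isfinite(P[:,2])]
S=sw[140:320,170:310].reshape(-1,3);S=S[np.isfinite(S[:,2])]
print("desk z",np.median(w[250:262,200:235,2]),np.nanmedian(sw[310:330,235:260,2]))
pl=P[(P[:,2]>.009)&(P[:,2]<.018)];r=cv2.minAreaRect((pl[:,:2]*1000).astype(np.float32));print("plate",r,len(pl))
for n,Q in(("top",P),("scene",S)):
    rg=Q[(Q[:,2]>.021)&(Q[:,2]<.032)]
    f=least_squares(lambda p:np.hypot(rg[:,0]-p[0],rg[:,1]-p[1])-.035,[.5,.08],loss="soft_l1",f_scale=.003)
    e=np.hypot(*(rg[:,:2]-f.x).T);k=e<.045
    print(n,"ring",f.x.round(4),len(rg),k.sum(),np.median(rg[k,2]).round(4),np.percentile(e[k],[5,50,95]).round(4))
E
python3 m.py
```

```text
stack (341, 215) 0.5676 -0.1687 r 0.0349 z 0.1023 mean [ 0.5684 -0.1666] 315
stack (375, 217) 0.5819 -0.2744 r 0.0356 z 0.0917 mean [ 0.5787 -0.2746] 302
stack (332, 248) 0.4608 -0.1545 r 0.0356 z 0.0706 mean [ 0.4578 -0.1555] 307
stack (370, 258) 0.4491 -0.275 r 0.0348 z 0.0917 mean [ 0.4474 -0.2741] 332
desk z nan 0.0009751737663227789
plate ((510.8780517578125, 198.17530822753906), (225.45928955078125, 349.73870849609375), 2.5545918941497803) 2267
top ring [0.499  0.1615] 248 55 0.0244 [0.0197 0.0319 0.0436]
scene ring [0.6497 0.0515] 1193 41 0.0258 [0.0257 0.033  0.0432]
```

```bash
cat > m2.py <<'E'
from h import *
from scipy.optimize import least_squares
w=np.load("topw.npy");sw=np.load("scenew.npy")
for n,Q in(("top",w[212:245,236:272]),("scene",sw[258:292,238:285])):
    Q=Q.reshape(-1,3);Q=Q[np.isfinite(Q[:,2])]
    rg=Q[(Q[:,2]>.021)&(Q[:,2]<.034)]
    f=least_squares(lambda p:np.hypot(rg[:,0]-p[0],rg[:,1]-p[1])-.035,np.median(rg[:,:2],0),loss="soft_l1",f_scale=.003)
    e=np.hypot(*(rg[:,:2]-f.x).T)
    print(n,"ring",f.x.round(4),len(rg),np.median(rg[:,2]).round(4),np.percentile(e,[5,50,95]).round(4))
    c=f.x
for n,W in(("top",w),("scene",sw)):
    m=((W[...,2]>.0085)&(W[...,2]<.019)&(np.hypot(W[...,0]-.5,W[...,1]-.12)<.25)).astype(np.uint8)
    m=cv2.morphologyEx(m,cv2.MORPH_OPEN,np.ones((3,3),np.uint8))
    k,l,st,_=cv2.connectedComponentsWithStats(m);i=1+np.argmax(st[1:,4])
    r=cv2.minAreaRect((W[l==i][:,:2]*1000).astype(np.float32));print(n,"plate",r,st[i]);b=cv2.boxPoints(r);print(b.round(0).tolist())
# tall features: handle top, catch bar
for n,W in(("top",w),("scene",sw)):
    P=W.reshape(-1,3);P=P[np.isfinite(P[:,2])&(np.hypot(P[:,0]-.55,P[:,1]-.2)<.17)]
    for lo,hi in((.23,.26),(.29,.34)):
        q=P[(P[:,2]>lo)&(P[:,2]<hi)]
        if len(q): print(n,lo,len(q),q.mean(0).round(3),q.min(0).round(3),q.max(0).round(3))
f0=cv2.imread("pics/top0.png")[140:260,165:285];f1=cv2.imread("pics/scene0.png")[150:320,160:310]
a=cv2.resize(f0,(510,510),interpolation=cv2.INTER_CUBIC)
b=cv2.resize(f1,(int(150*3),510),interpolation=cv2.INTER_CUBIC);b=cv2.resize(b,(290,329));o=np.zeros((510,800,3),np.uint8);o[:,:510]=a;o[:329,510:]=b
cv2.imwrite("pics/c1.png",o)
E
python3 m2.py
```

```text
top ring [0.4918 0.1071] 138 0.0248 [0.0309 0.0345 0.0378]
scene ring [0.4914 0.1113] 204 0.0261 [0.03   0.0345 0.0382]
top plate ((511.93658447265625, 167.885986328125), (256.1923828125, 148.9202880859375), 71.71908569335938) [ 196  195   82   60 1729]
[[401.0, 70.0], [542.0, 23.0], [623.0, 266.0], [481.0, 313.0]]
scene plate ((512.743408203125, 171.3226318359375), (255.19151306152344, 154.02273559570312), 71.86437225341797) [ 187  258  104   54 2186]
[[400.0, 74.0], [546.0, 26.0], [626.0, 269.0], [479.0, 317.0]]
top 0.23 263 [0.502 0.231 0.246] [0.444 0.186 0.232] [0.547 0.278 0.259]
top 0.29 389 [0.58 0.23 0.32] [0.527 0.204 0.29 ] [0.642 0.258 0.329]
scene 0.23 329 [0.502 0.241 0.246] [0.443 0.204 0.23 ] [0.542 0.283 0.26 ]
scene 0.29 319 [0.563 0.242 0.317] [0.526 0.211 0.29 ] [0.64  0.262 0.328]
```

View pics/c1.png

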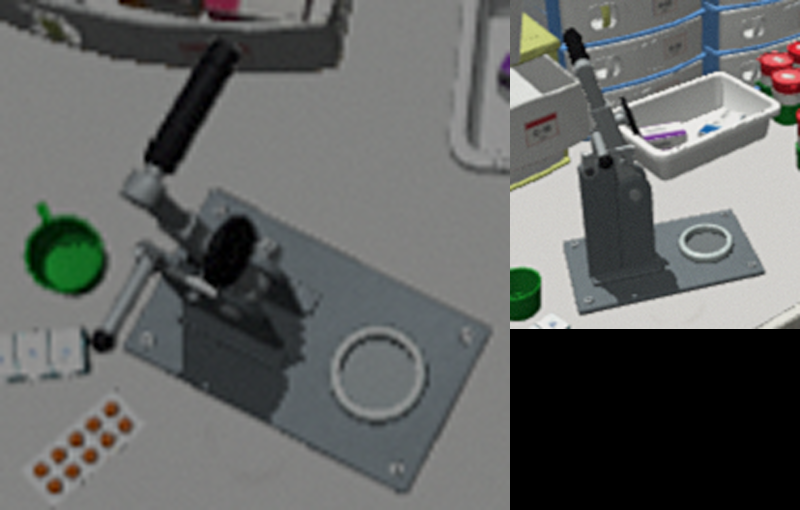

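The crop shows the ring at about (378,373) in the enlarged view, the catch bar with its ball at (102,340), and the handle running back from (160,160) to (230,45). The press yaw is about 71.8°, with the origin near (0.492,0.109).

```bash
python3 - <<'E'
from h import *
sw=np.load("scenew.npy");w=np.load("topw.npy")
for n,W in(("top",w),("scene",sw)):
  P=W.reshape(-1,3);P=P[np.isfinite(P[:,2])]
  for c,zz in(((.568,-.168),.1023),((.58,-.2745),.0917),((.4595,-.155),.0706),((.448,-.2745),.0917)):
    q=P[(np.hypot(P[:,0]-c[0],P[:,1]-c[1])<.048)&(abs(P[:,2]-zz)<.004)]
    x,r=cv2.minEnclosingCircle(q[:,:2].astype(np.float32));print(n,c,np.round(x,4),round(r,4),q.mean(0).round(4),len(q))
print("back",[w[v,u].round(3).tolist() for u,v in((367,174),(377,155),(400,158))])
print(rows([.567,-.168,.2],[np.pi,0,.75]))
E
python3 -m jog '[[0.8,0.2,0,0,0,-0.1],[0.8,0.2,0,0,0,-0.2],[0.8,0.2,0,0,0,-0.28],[1,0.2,0,0,0,-0.28]]'
```

```text
top (0.568, -0.168) [ 0.5676 -0.1687] 0.0349 [ 0.5684 -0.1658  0.1014] 284
top (0.58, -0.2745) [ 0.5818 -0.2745] 0.0356 [ 0.5792 -0.2747  0.0911] 267
top (0.4595, -0.155) [ 0.4608 -0.1545] 0.0356 [ 0.4571 -0.1556  0.0696] 284
top (0.448, -0.2745) [ 0.4491 -0.275 ] 0.0348 [ 0.4473 -0.2744  0.0908] 303
scene (0.568, -0.168) [ 0.5669 -0.1627] 0.0349 [ 0.5684 -0.1616  0.1022] 193
scene (0.58, -0.2745) [ 0.5785 -0.2726] 0.0356 [ 0.5779 -0.2699  0.0916] 167
scene (0.4595, -0.155) [ 0.4609 -0.152 ] 0.0361 [ 0.4581 -0.1518  0.0698] 230
scene (0.448, -0.2745) [0. 0.] 0.0 [nan nan nan] 0
back [[0.713, -0.235, 0.088], [0.782, -0.26, 0.092], [0.784, -0.336, 0.091]]
(array([ 3.27 , -1.463,  0.258]), array([-0.   , -0.   , -0.283]))
time: 1.6
tcp_pos: [0.3172, -0.5084, 0.2386]
eef_rot: [-3.141, 0.0, 0.745]
ft_force: [0.8, 0.3, -1.3]
gripper_width: 0.0884
finger_force: 0.0<stdin>:7: RuntimeWarning: Mean of empty slice.
  ret = um.true_divide(
```

```bash
python3 -c "
from h import *
print(rows([.568,-.165,.2],[np.pi,0,.75]))"
```

```text
(array([ 2.781, -0.549,  0.257]), array([-0.   ,  0.   , -0.003]))
```

```bash
for i in 1 2; do :; done; python3 -m jog '[[0.4,0,0,0,0,0],[0.8,-0.1,0,0,0,0],[1,-0.2,0,0,0,0],[1,-0.2,0,0,0,0]]' >/dev/null; python3 -m jog '[[0.4,0,0,0,0,0],[0.8,-0.1,0,0,0,0],[1,-0.2,0,0,0,0],[1,-0.2,0,0,0,0]]' > /dev/null; python3 -m jog '[[0.4,-0.1,0,0,0,0],[0.78,-0.15,0.25,0,0,0],[0.78,-0.15,0.25,0,0,0],[0.78,-0.15,0.25,0,0,0]]'; python3 - <<'E'
from h import *
print(rows([.568,-.165,.2],[np.pi,0,.75]),get_state()["tcp_pos"])
for n in("scene","top"):
    s=viewer.snapshot(n);w=cloud(s);np.save(n+"w1.npy",w);cv2.imwrite(f"pics/{n}1.png",s["frame"][...,::-1])
a=cv2.imread("pics/top1.png")[140:290,270:440];b=cv2.imread("pics/scene1.png")[130:280,260:430]
cv2.imwrite("pics/c2.png",cv2.resize(np.hstack([a,b]),(800,353),interpolation=cv2.INTER_CUBIC))
E
```

```text
time: 3.1
tcp_pos: [0.5677, -0.1666, 0.2012]
eef_rot: [3.142, 0.001, 0.744]
ft_force: [-0.2, -0.1, -0.0]
gripper_width: 0.0881
finger_force: 0.0
(array([ 0.008, -0.007,  0.008]), array([ 0.   ,  0.   , -0.004])) [ 0.56774156 -0.16658483  0.2011704 ]
```

View pics/c2.png

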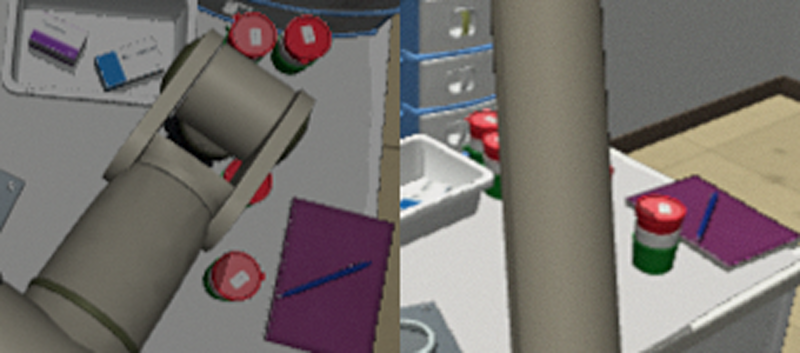

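The arm hides the target in both cameras, so I'll descend in stages and watch the force.

```bash
python3 -m jog '[[0.008,-0.007,0.4,0,0,0],[0.008,-0.007,0.7,0,0,0],[0.008,-0.007,0.9,0,0,0],[0.008,-0.007,0.9,0,0,0]]'; python3 -m jog '[[0,0,0.07,0,0,0],[0,0,0.14,0,0,0],[0,0,0.14,0,0,0],[0,0,0.14,0,0,0]]'
```

```text
time: 3.7
tcp_pos: [0.5671, -0.1645, 0.0654]
eef_rot: [-3.139, 0.001, 0.743]
ft_force: [0.1, 0.0, 0.8]
gripper_width: 0.0881
finger_force: 0.0
time: 4.2
tcp_pos: [0.5683, -0.1635, 0.0456]
eef_rot: [3.141, -0.0, 0.745]
ft_force: [-0.3, -0.8, -0.4]
gripper_width: 0.088
finger_force: 0.0
```

```bash
python3 -m jog '[[0,0,0.012,0,0,0],[0,0,0.012,0,0,0],[0,0,0.012,0,0,0],[0,0,0.012,0,0,0],[0,0,0.012,0,0,0]]' 0.5 12; python3 -m jog '[[0,0,0,0,0,0],[0,0,0,0,0,0],[0,0,0,0,0,0]]'
```

```text
time: 4.82
tcp_pos: [0.5681, -0.1635, 0.0435]
eef_rot: [3.141, -0.0, 0.745]
ft_force: [1.1, -0.1, 0.6]
gripper_width: 0.06
finger_force: 11.0
time: 5.2
tcp_pos: [0.5681, -0.1634, 0.0435]
eef_rot: [3.141, -0.0, 0.745]
ft_force: [0.0, 0.1, 0.9]
gripper_width: 0.0601
finger_force: 11.1
```

```bash
python3 -m jog '[[0,0,-0.2,0,0,0],[0,0,-0.5,0,0,0],[0,0,-0.8,0,0,0],[0,0,-0.8,0,0,0]]'; python3 - <<'E'
from h import *
print(rows([.4915,.109,.16],[np.pi,0,1.253]))
E
```

```text
time: 5.7
tcp_pos: [0.569, -0.1638, 0.1666]
eef_rot: [3.136, -0.002, 0.745]
ft_force: [-0.6, -0.8, -1.1]
gripper_width: 0.06
finger_force: 11.0
(array([ 0.852, -1.688,  0.036]), array([ 0.004, -0.   , -0.324]))
```

```bash
python3 -m jog '[[0.15,-0.25,0,0,0,-0.1],[0.3,-0.5,0,0,0,-0.2],[0.45,-0.85,0,0,0,-0.3],[0.45,-0.85,0,0,0,-0.324],[0.45,-0.85,0,0,0,-0.324]]'; python3 - <<'E'
from h import *
print(get_state()["tcp_pos"],rows([.4915,.109,.16],[np.pi,0,1.253]))
for n in("scene","top"):
    s=viewer.snapshot(n);w=cloud(s);np.save(n+"w2.npy",w);cv2.imwrite(f"pics/{n}2.png",s["frame"][...,::-1])
    for t in("stack","stack_lid"): print(n,[(np.round(b["xy"]).tolist(),round(b["p"],2),w[int(b["xy"][1]),int(b["xy"][0])].round(3).tolist()) for b in spotter.boxes_of(s,t)[:5]])
    if n=="scene":a=s["frame"][110:330,170:400,::-1]
cv2.imwrite("pics/c3.png",cv2.resize(a,(627,600),interpolation=cv2.INTER_CUBIC))
E
```

```text
time: 6.32
tcp_pos: [0.5307, -0.0234, 0.1624]
eef_rot: [-3.14, 0.0, 1.254]
ft_force: [-0.3, 0.6, -1.0]
gripper_width: 0.0598
finger_force: 11.0
[ 0.53070564 -0.02336978  0.16241466] (array([ 0.757, -0.523,  0.017]), array([-0.001,  0.   ,  0.001]))
scene [([286.0, 213.0], 0.79, [0.52, 0.004, 0.169]), ([369.0, 227.0], 0.77, [0.431, -0.251, 0.074])]
scene []
top [([374.0, 220.0], 0.82, [0.567, -0.27, 0.088]), ([370.0, 258.0], 0.65, [0.446, -0.273, 0.09]), ([220.0, 213.0], 0.29, [0.5, 0.205, 0.146])]
top []
```

View pics/c3.png

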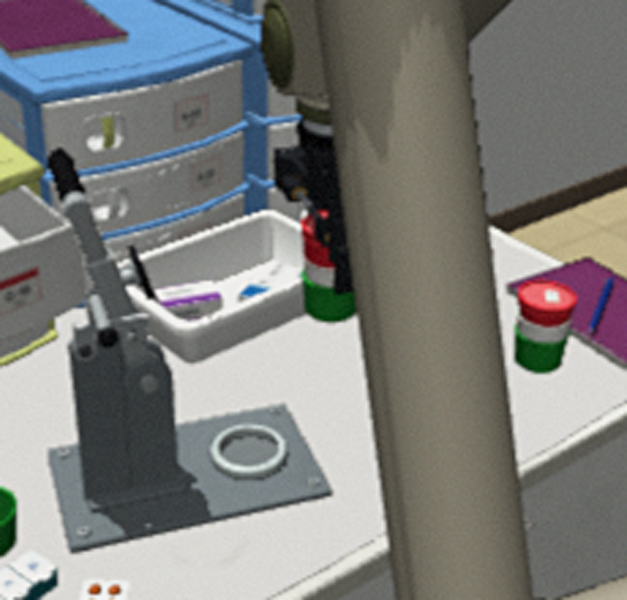

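The stack hangs upright in the gripper and the nest is clear. I'll move over it.

```bash
python3 -m jog '[[0.25,-0.17,0,0,0,0],[0.5,-0.35,0,0,0,0],[0.757,-0.523,0.02,0,0,0],[0.757,-0.523,0.3,0,0,0],[0.757,-0.523,0.5,0,0,0]]';  python3 -m jog '[[0,0,0,0,0,0]]'; python3 - <<'E'
from h import *
print(rows([.4915,.109,.06],[np.pi,0,1.253]))
s=viewer.snapshot("scene");w=cloud(s);np.save("scenew3.npy",w);cv2.imwrite(f"pics/scene3.png",s["frame"][...,::-1])
a=s["frame"][180:310,180:320,::-1]
cv2.imwrite("pics/c4.png",cv2.resize(a,(646,600),interpolation=cv2.INTER_CUBIC))
f=s["frame"].astype(int);g=(f[...,1]>f[...,0]*1.6)&(f[...,1]>f[...,2]*1.6)
P=w[g];P=P[np.isfinite(P[:,2])&(np.hypot(P[:,0]-.49,P[:,1]-.109)<.06)]
print(len(P),P.mean(0),P.min(0),P.max(0))
from scipy.optimize import least_squares
# cone: radius about 28 at foot to ~30
fit=least_squares(lambda p:np.hypot(P[:,0]-p[0],P[:,1]-p[1])-.029,[.49,.109],loss="soft_l1",f_scale=.002);print(fit.x,get_state()["tcp_pos"])
E
```

```text
time: 7.25
tcp_pos: [0.4918, 0.1088, 0.0873]
eef_rot: [-3.141, 0.0, 1.254]
ft_force: [0.2, -0.3, -0.5]
gripper_width: 0.0601
finger_force: 11.0
time: 7.38
tcp_pos: [0.4913, 0.1083, 0.0871]
eef_rot: [-3.138, 0.001, 1.253]
ft_force: [-0.4, -1.2, -0.6]
gripper_width: 0.0603
finger_force: 11.0
(array([0.005, 0.   , 0.18 ]), array([-0.002,  0.001,  0.   ]))
235 [0.4732729  0.12196359 0.07492523] [0.44797507 0.06344889 0.0139125 ] [0.50758834 0.14673293 0.25302544]
[0.49222049 0.10893255] [0.49224966 0.10824932 0.0884421 ]
```

View pics/c4.png

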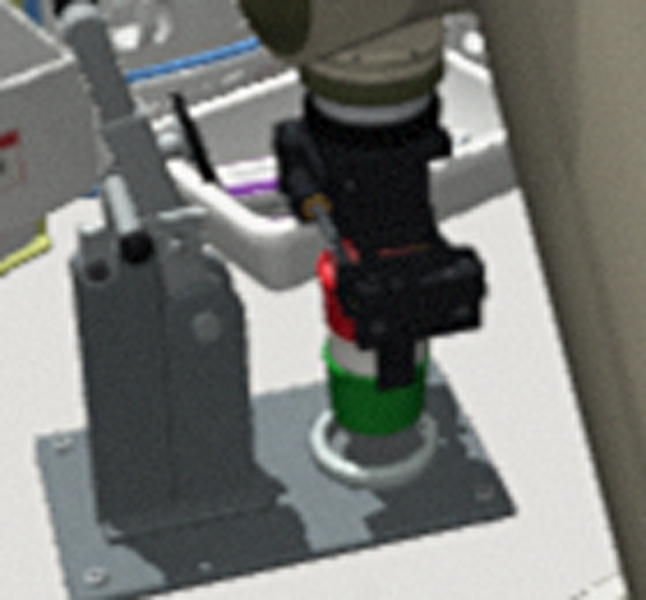

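The stack hangs above the ring, roughly centred, with the foot around (375,430) in the crop. I'll refine the offset with a cleaner fit in the same camera.

```bash
python3 - <<'E'
from h import *
from scipy.optimize import least_squares
P0=[]
for i in range(3):
    s=viewer.snapshot("scene");w=cloud(s)
    f=s["frame"].astype(int);g=(f[...,1]>f[...,0]*1.5)&(f[...,1]>f[...,2]*1.5)
    P=w[g];P0.append(P[np.isfinite(P[:,2])&(np.hypot(P[:,0]-.49,P[:,1]-.109)<.04)&(P[:,2]>.046)&(P[:,2]<.085)])
    b=w[258:292,238:285].reshape(-1,3)
P=np.vstack(P0)
for r0 in(.028,.0295):
    fit=least_squares(lambda p:np.hypot(P[:,0]-p[0],P[:,1]-p[1])-(r0+.03*(P[:,2]-.044)),[.49,.109],loss="soft_l1",f_scale=.002);print(len(P),fit.x,np.std(fit.fun))
Q=w[250:300,235:285].reshape(-1,3);Q=Q[np.isfinite(Q[:,2])&(Q[:,2]>.0225)&(Q[:,2]<.029)&(abs(np.hypot(Q[:,0]-.4915,Q[:,1]-.11)-.035)<.008)]
fit=least_squares(lambda p:np.hypot(Q[:,0]-p[0],Q[:,1]-p[1])-.03475,[.4915,.11],loss="soft_l1",f_scale=.002);print("ring",len(Q),fit.x)
# image-based: ring outline & foot projections
K=np.array(s["intrinsics"]);Rm=R.from_euler("xyz",s["rotation"]).as_matrix()
def pr(p):
    c=(np.array(p)-s["origin"])@Rm;return (c[:2]/c[2]*[K[0,0],K[1,1]]+K[:2,2]).round(1)
ys,xs=np.where(g);k=(xs>235)&(xs<285)&(ys>240)&(ys<285);xs,ys=xs[k],ys[k]
for v in range(255,274,2):
    q=xs[ys==v]
    if len(q): print(v,q.min(),q.max(),end=' | ')
d=np.array([.4915,.109]);
for z in(.05,.06,.07): print(z,pr([*d,z]))
E
```

```text
572 [0.49366684 0.10884885] 0.001419117845457555
572 [0.49519386 0.1080039 ] 0.0014414368394740492
ring 127 [0.49179516 0.11093077]
255 250 250 | 257 250 271 | 259 251 271 | 261 251 271 | 263 251 271 | 265 252 270 | 267 252 270 | 269 253 269 | 271 254 267 | 0.05 [261.  266.5]
0.06 [260.9 263.6]
0.07 [260.9 260.6]
```

```bash
python3 -m jog '[[0.012,-0.008,0.05,0,0,0],[0.012,-0.008,0.1,0,0,0],[0.012,-0.008,0.13,0,0,0],[0.012,-0.008,0.15,0,0,0],[0.012,-0.008,0.15,0,0,0]]'; python3 -m jog '[[0,0,0,0,0,0]]'
```

```text
time: 8.2
tcp_pos: [0.4916, 0.1105, 0.0658]
eef_rot: [-3.141, 0.0, 1.254]
ft_force: [1.3, -0.9, -0.8]
gripper_width: 0.0598
finger_force: 11.0
time: 8.32
tcp_pos: [0.4917, 0.1106, 0.0661]
eef_rot: [3.141, -0.0, 1.254]
ft_force: [-0.4, 0.3, -0.5]
gripper_width: 0.06
finger_force: 11.0
```

```bash
python3 -m jog '[[0,0,0.025,0,0,0],[0,0,0.045,0,0,0],[0,0,0.052,0,0,0],[0,0,0.052,0,0,0]]';python3 -m jog '[[0,0,0,0,0,0]]'
```

```text
time: 8.82
tcp_pos: [0.4919, 0.1104, 0.0582]
eef_rot: [3.141, -0.0, 1.254]
ft_force: [1.7, -2.2, -0.9]
gripper_width: 0.0604
finger_force: 11.2
time: 8.95
tcp_pos: [0.4919, 0.1105, 0.0582]
eef_rot: [3.141, -0.0, 1.254]
ft_force: [2.4, -1.2, -0.7]
gripper_width: 0.0598
finger_force: 11.2
```

```bash
python3 -m jog '[[-0.004,0.009,0.004,0,0,0],[-0.004,0.009,0.004,0,0,0],[-0.004,0.009,0.004,0,0,0]]'; python3 -m jog '[[0,0,0,0,0,0],[0,0,0,0,0,0],[0,0,0,0,0,0],[0,0,0,0,0,0]]' 1
```

```text
time: 9.32
tcp_pos: [0.4923, 0.1097, 0.0574]
eef_rot: [-3.141, 0.0, 1.254]
ft_force: [-0.9, 1.1, 0.2]
gripper_width: 0.0598
finger_force: 11.1
time: 9.82
tcp_pos: [0.4927, 0.1096, 0.0575]
eef_rot: [-3.142, -0.0, 1.254]
ft_force: [0.1, 0.1, -0.1]
gripper_width: 0.0882
finger_force: 0.0
```

```bash
python3 -m jog '[[0,0,-0.2,0,0,0],[0,0,-0.5,0,0,0],[0,0,-0.8,0,0,0],[0,0,-0.9,0,0,0],[0,0,-0.9,0,0,0]]'; python3 - <<'E'
from h import *
print(rows([.4425,.2158,.30],[np.pi,0,2.824]))
E
```

```text
time: 10.45
tcp_pos: [0.493, 0.1096, 0.1934]
eef_rot: [3.139, -0.001, 1.254]
ft_force: [0.5, -0.2, 0.3]
gripper_width: 0.0881
finger_force: 0.0
(array([ 0.568, -0.539, -0.712]), array([ 0.001,  0.001, -1.   ]))
```

```bash
python3 -m jog '[[-0.1,-0.2,-0.2,0,0,0],[-0.2,-0.4,-0.4,0,0,0],[-0.3,-0.54,-0.7,0,0,-0.1],[-0.3,-0.54,-0.7,0,0,-0.3],[-0.3,-0.54,-0.7,0,0,-0.5]]' 0 20;  python3 -m jog '[[0,0,0,0,0,-0.2],[0,0,0,0,0,-0.4],[0,0,0,0,0,-0.6],[0,0,0,0,0,-0.7],[0,0,0,0,0,-0.7]]'; python3 - <<'E'
from h import *
print(rows([.4425,.2158,.30],[np.pi,0,2.824]),get_state()["joint_positions"].round(2))
for n in("scene","top"):
    s=viewer.snapshot(n);w=cloud(s);np.save(n+"w5.npy",w);cv2.imwrite(f"pics/{n}5.png",s["frame"][...,::-1])
    for t in("stack","press_grip","catch_bar"):print(n,t,[(np.round(b["xy"]).tolist(),round(b["p"],2),w[int(b["xy"][1]),int(b["xy"][0])].round(3).tolist()) for b in spotter.boxes_of(s,t)[:4]])
a=cv2.imread("pics/top5.png")[120:260,160:300];b=cv2.imread("pics/scene5.png")[150:320,160:310]
cv2.imwrite("pics/c5.png",np.hstack([cv2.resize(a,(400,400)),cv2.resize(b,(400,400))]))
E
```

```text
time: 11.08
tcp_pos: [0.4013, 0.092, 0.2969]
eef_rot: [-3.141, -0.0, 1.792]
ft_force: [0.4, 0.3, 0.7]
gripper_width: 0.0404
finger_force: 0.0
time: 11.7
tcp_pos: [0.4015, 0.0921, 0.2963]
eef_rot: [-3.141, -0.002, 2.729]
ft_force: [-0.6, 0.9, -0.3]
gripper_width: 0.0004
finger_force: 0.0
(array([ 0.08 ,  0.865, -0.025]), array([-0.   , -0.001, -0.06 ])) [-0.06  0.09  1.52  0.    1.53 -1.22]
scene stack [([336.0, 213.0], 0.94, [0.567, -0.244, 0.065]), ([262.0, 261.0], 0.92, [0.469, 0.124, 0.089])]
scene press_grip [([206.0, 203.0], 0.96, [0.527, 0.237, 0.274])]
scene catch_bar [([202.0, 230.0], 0.9, [0.513, 0.26, 0.216]), ([203.0, 204.0], 0.16, [0.531, 0.244, 0.27])]
top stack [([370.0, 258.0], 0.7, [0.446, -0.272, 0.09]), ([373.0, 216.0], 0.68, [0.579, -0.267, 0.094])]
top press_grip [([212.0, 178.0], 0.68, [0.644, 0.285, -0.003])]
top catch_bar [([193.0, 205.0], 0.65, [0.542, 0.328, -0.003]), ([210.0, 200.0], 0.47, [0.523, 0.229, 0.219])]
```

View pics/c5.png

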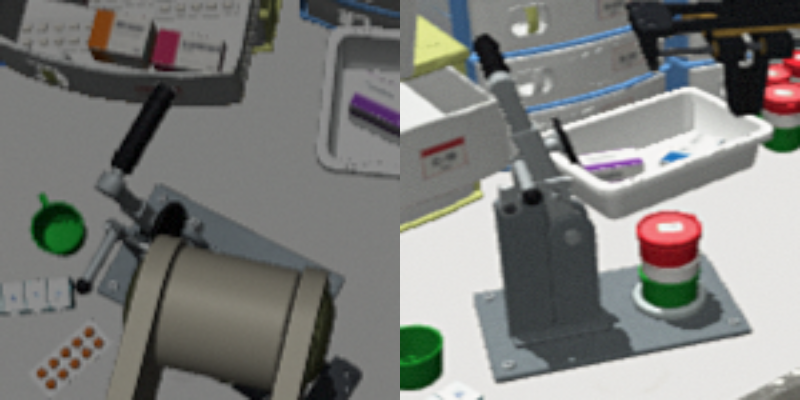

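The stack stands upright in the ring with its lid still proud (crop right, about (668,250)), and the catch is on. The bar's measured extents match the model. Next I go in front of the thumb bar with the fingers shut.

```bash
python3 -m jog '[[0.03,0.3,0,0,0,-0.06],[0.06,0.6,0,0,0,-0.06],[0.08,0.865,0.1,0,0,-0.06],[0.08,0.865,0.4,0,0,-0.06],[0.08,0.865,0.55,0,0,-0.06]]'; python3 -m jog '[[0,0,0,0,0,0]]'; python3 - <<'E'
from h import *
ex=np.array([.312,.95,0]);ey=np.array([-.95,.312,0]);o=np.array([.492,.11,0])
p=get_state()["tcp_pos"]-o;print(p@ex,p@ey,p[2])
print(rows(o+.168*ex+.08*ey+[0,0,.213],[np.pi,0,2.824]))
E
```

```text
time: 12.72
tcp_pos: [0.4427, 0.2158, 0.2129]
eef_rot: [-3.14, -0.002, 2.817]
ft_force: [0.6, 0.7, -0.6]
gripper_width: 0.0004
finger_force: 0.0
time: 12.85
tcp_pos: [0.4429, 0.2154, 0.2139]
eef_rot: [-3.14, -0.003, 2.817]
ft_force: [0.8, 0.1, 0.8]
gripper_width: 0.0005
finger_force: 0.0
0.08484462052050665 0.07957887261253581 0.21389425117925853
(array([0.007, 0.554, 0.005]), array([-0.001, -0.002, -0.005]))
```

```bash
python3 -m jog '[[0,0.08,0,0,0,0],[0,0.16,0,0,0,0],[0,0.23,0,0,0,0],[0,0.3,0,0,0,0],[0,0.36,0,0,0,0]]'; python3 -m jog '[[0,0.05,0,0,0,0],[0,0.1,0,0,0,0],[0,0.15,0,0,0,0],[0,0.19,0,0,0,0],[0,0.19,0,0,0,0]]'; python3 - <<'E'
from h import *
for i in (0,):
    s=viewer.snapshot("scene");cv2.imwrite("pics/scene6.png",s["frame"][...,::-1]);w=cloud(s)
    print([(b["xy"],b["p"],w[int(b["xy"][1]),int(b["xy"][0])]) for b in spotter.boxes_of(s,"catch_bar")])
b=cv2.imread("pics/scene6.png")[140:310,150:310];cv2.imwrite("pics/c6.png",cv2.resize(b,(560,595),interpolation=cv2.INTER_CUBIC))
E
```

```text
time: 13.48
tcp_pos: [0.4609, 0.2674, 0.2152]
eef_rot: [3.141, 0.0, 2.818]
ft_force: [-0.5, -1.4, 1.2]
gripper_width: 0.0001
finger_force: 0.7
time: 14.1
tcp_pos: [0.4699, 0.2941, 0.215]
eef_rot: [3.141, 0.0, 2.818]
ft_force: [-0.2, -0.5, -0.5]
gripper_width: 0.0004
finger_force: 0.0
[]
```

View pics/c6.png

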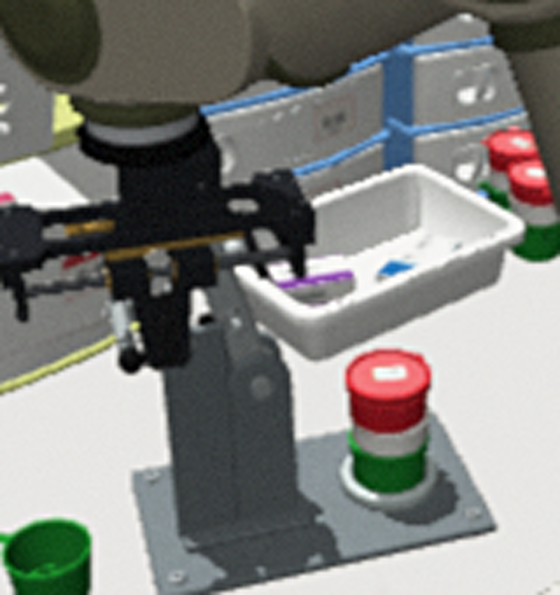

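The bar has swung back behind the fingers (ball at about (130,357) in the crop). I'll push a little further for margin.

```bash
python3 -m jog '[[0,0.02,0,0,0,0],[0,0.04,0,0,0,0],[0,0.04,0,0,0,0]]'; python3 -m jog '[[0,0.02,0,0,0,0],[0,0.035,0,0,0,0],[0,0.035,0,0,0,0]]'
```

```text
time: 14.58
tcp_pos: [0.4714, 0.2991, 0.2146]
eef_rot: [-3.14, -0.001, 2.817]
ft_force: [-1.1, -4.6, -3.7]
gripper_width: 0.0005
finger_force: 2.1
time: 14.95
tcp_pos: [0.4723, 0.3013, 0.2144]
eef_rot: [-3.133, -0.001, 2.816]
ft_force: [-4.9, -20.5, -0.5]
gripper_width: 0.0008
finger_force: 10.5
```

The 20 N reaction shows the catch is at its stop. I'll back off, rise, and go over the handle.

```bash
python3 -m jog '[[0,-0.1,0,0,0,0],[0,-0.3,-0.1,0,0,0],[0,-0.3,-0.4,0,0,0],[0,-0.3,-0.8,0,0,0],[0,-0.3,-1,0,0,0]]' 0.65; python3 -m jog '[[0,0,-0.1,0,0,0],[0,0,-0.2,0,0,0]]';python3 - <<'E'
from h import *
ex=np.array([.312,.95,0]);ey=np.array([-.95,.312,0]);o=np.array([.492,.11,0])
print(rows(o+.147*ex-.063*ey+[0,0,.385],[np.pi,0,2.824]))
w=np.load("topw5.npy");
for W in (w,np.load("scenew5.npy"),np.load("topw.npy")):
    P=W.reshape(-1,3);P=P[np.isfinite(P[:,2])];q=P-o;X=np.c_[q@ex,q@ey,q[:,2]]
    k=X[(X[:,2]>.295)&(X[:,2]<.34)&(X[:,1]<-.025)&(X[:,1]>-.105)&(abs(X[:,0]-.147)<.04)];print(len(k),k.mean(0).round(4),k.min(0).round(3),k.max(0).round(3))
s=viewer.snapshot("scene");w=cloud(s);cv2.imwrite("pics/scene7.png",s["frame"][...,::-1])
for t in("catch_bar","press_grip","stack"):
  for b in spotter.boxes_of(s,t)[:2]: 
    p=w[int(b["xy"][1]),int(b["xy"][0])]-o;print(t,b["xy"],b["p"],p@ex,p@ey,p[2])
E
```

```text
time: 15.58
tcp_pos: [0.4592, 0.2621, 0.369]
eef_rot: [3.136, 0.005, 2.818]
ft_force: [-0.0, -0.2, -0.8]
gripper_width: 0.0482
finger_force: 0.0
time: 15.82
tcp_pos: [0.459, 0.2621, 0.3964]
eef_rot: [3.139, 0.002, 2.818]
ft_force: [-0.2, -0.4, 0.1]
gripper_width: 0.0569
finger_force: 0.0
(array([-0.945,  0.091,  0.078]), array([ 0.002,  0.001, -0.004]))
249 [ 0.142  -0.0644  0.3214] [ 0.132 -0.105  0.308] [ 0.155 -0.026  0.328]
134 [ 0.1486 -0.0621  0.3233] [ 0.136 -0.105  0.313] [ 0.158 -0.026  0.327]
251 [ 0.1419 -0.0649  0.3212] [ 0.132 -0.105  0.309] [ 0.155 -0.026  0.328]
catch_bar [192.5, 232.4] 0.65 0.17278988932136158 0.02570719365284585 0.2115223871589057
press_grip [208.8, 207.0] 0.74 0.12834684920936965 0.0071226516853371905 0.2608404122570787
stack [335.0, 213.7] 0.85 -0.3092480438514483 -0.18058502472193058 0.06288093094578817
stack [259.3, 258.8] 0.62 0.011717452067372456 0.026661057007995485 0.1002498927407286
```

```bash
python3 -m jog '[[-0.3,0.03,0,0,0,0],[-0.6,0.06,0,0,0,0],[-0.945,0.09,0,0,0,0],[-0.945,0.09,0,0,0,0],[-0.945,0.09,0.1,0,0,0]]'; python3 -m jog '[[0,0,0.1,0,0,0],[0,0,0.2,0,0,0],[0,0,0.3,0,0,0],[0,0,0.4,0,0,0],[0,0,0.4,0,0,0]]';python3 - <<'E'
from h import *
ex=np.array([.312,.95,0]);ey=np.array([-.95,.312,0]);o=np.array([.492,.11,0])
st=get_state();q=st["tcp_pos"]-o;print(q@ex,q@ey,q[2],st["joint_positions"].round(2),rows(o+.147*ex-.063*ey+[0,0,.294],[np.pi,0,2.824]))
E
```

```text
time: 16.65
tcp_pos: [0.5978, 0.2295, 0.38]
eef_rot: [3.14, 0.001, 2.817]
ft_force: [0.7, 0.2, 0.6]
gripper_width: 0.0571
finger_force: 0.0
time: 17.27
tcp_pos: [0.5965, 0.2297, 0.3193]
eef_rot: [-3.141, -0.002, 2.818]
ft_force: [0.7, -0.1, -0.6]
gripper_width: 0.0571
finger_force: 0.0
0.1463760025258964 -0.061949317759629155 0.31932701639063643 [ 0.18  0.51  0.85  0.    1.78 -1.06] (array([-0.007,  0.004,  0.169]), array([-0.   , -0.001, -0.004]))
```

Descend onto the handle and pinch lightly so that it can turn between the pads.

```bash
python3 -m jog '[[0,0,0.09,0,0,0],[0,0,0.17,0,0,0],[0,0,0.17,0,0,0]]'; python3 -m jog '[[0,0,0,0,0,0],[0,0,0,0,0,0],[0,0,0,0,0,0],[0,0,0,0,0,0],[0,0,0,0,0,0]]' 0.2 20; python3 - <<'E'
from h import *
ex=np.array([.312,.95,0]);ey=np.array([-.95,.312,0]);o=np.array([.492,.11,0])
q=get_state()["tcp_pos"]-o
a=np.arctan2(q@ex-.1,q[2]+.019-.14);print(q@ex,q@ey,q[2],a,np.hypot(q@ex-.1,q[2]-.121))
# arc targets (arm angle -> grip point), in tool units relative to now
a0=np.arctan2(.047,.174)
for t in np.arange(0,1.84,.1):
    b=a0-t; x=.1+.18*np.sin(b);z=.14+.18*np.cos(b)
    print(round(t,2),round((x-.147)/.15,3),round(-(z-.314)/.15,3))
E
```

```text
time: 17.65
tcp_pos: [0.5973, 0.2293, 0.2933]
eef_rot: [-3.141, -0.002, 2.817]
ft_force: [-0.3, -0.2, 0.9]
gripper_width: 0.0573
finger_force: 0.0
time: 18.27
tcp_pos: [0.5975, 0.2288, 0.2947]
eef_rot: [-3.141, -0.0, 2.817]
ft_force: [-3.1, -4.6, 0.9]
gripper_width: 0.0213
finger_force: 19.7
0.14579907539261996 -0.06316210997826922 0.29468358089663593 0.25782372520705343 0.17962054887984605
0.0 -0.0 0.002
0.1 -0.118 -0.024
0.2 -0.237 -0.038
0.3 -0.357 -0.039
0.4 -0.476 -0.029
0.5 -0.594 -0.007
0.6 -0.709 0.027
0.7 -0.82 0.072
0.8 -0.926 0.128
0.9 -1.026 0.195
1.0 -1.119 0.271
1.1 -1.204 0.356
1.2 -1.28 0.449
1.3 -1.346 0.549
1.4 -1.402 0.655
1.5 -1.447 0.766
1.6 -1.48 0.881
1.7 -1.502 0.999
1.8 -1.513 1.118
```

```bash
python3 -m jog '[[0,-0.118,-0.024,0,0,0],[0,-0.237,-0.038,0,0,0],[0,-0.357,-0.039,0,0,0],[0,-0.476,-0.029,0,0,0],[0,-0.594,-0.007,0,0,0]]'
```

```text
time: 18.9
tcp_pos: [0.5687, 0.144, 0.2956]
eef_rot: [3.14, -0.0, 2.817]
ft_force: [3.3, 5.5, -4.6]
gripper_width: 0.0209
finger_force: 20.1
```

Moving freely; continuing along the arc.

```bash
python3 -m jog '[[0,-0.115,0.034,0,0,0],[0,-0.226,0.079,0,0,0],[0,-0.332,0.135,0,0,0],[0,-0.432,0.202,0,0,0],[0,-0.525,0.278,0,0,0]]'; python3 -m jog '[[0,-0.085,0.085,0,0,0],[0,-0.161,0.178,0,0,0],[0,-0.227,0.278,0,0,0],[0,-0.283,0.384,0,0,0],[0,-0.328,0.495,0,0,0]]'; python3 - <<'E'
from h import *
ex=np.array([.312,.95,0]);ey=np.array([-.95,.312,0]);o=np.array([.492,.11,0])
q=get_state()["tcp_pos"]-o
a=np.arctan2(q@ex-.1,q[2]+.019-.14);print(q@ex,q@ey,q[2],.264-a,np.hypot(q@ex-.1,q[2]-.121))
E
```

```text
time: 19.52
tcp_pos: [0.5437, 0.0701, 0.2542]
eef_rot: [3.139, 0.001, 2.817]
ft_force: [4.8, 8.0, -1.4]
gripper_width: 0.0208
finger_force: 19.8
time: 20.15
tcp_pos: [0.5283, 0.0242, 0.1803]
eef_rot: [3.138, 0.002, 2.817]
ft_force: [4.4, 13.9, 1.1]
gripper_width: 0.0196
finger_force: 19.6
-0.07020558772949294 -0.06123367115306984 0.18032531235166593 1.4994130397465881 0.18024825874322573
```

```bash
python3 -m jog '[[0,-0.01,0.06,0,0,0],[0,-0.02,0.115,0,0,0],[0,-0.03,0.175,0,0,0],[0,-0.04,0.233,0,0,0],[0,-0.04,0.233,0,0,0]]' 0.2 35; python3 - <<'E'
from h import *
ex=np.array([.312,.95,0]);ey=np.array([-.95,.312,0]);o=np.array([.492,.11,0])
q=get_state()["tcp_pos"]-o
a=np.arctan2(q@ex-.1,q[2]+.019-.14);print(q@ex,q@ey,q[2],.264-a,np.hypot(q@ex-.1,q[2]-.121))
E
```

```text
time: 20.78
tcp_pos: [0.5256, 0.0159, 0.1457]
eef_rot: [-3.139, 0.0, 2.817]
ft_force: [-4.6, -4.6, 6.7]
gripper_width: 0.0188
finger_force: 34.0
-0.07890923253068928 -0.06131832244635398 0.14566472853039014 1.6977982063766592 0.18060139068733136
```

```bash
python3 -m jog '[[0,0,0.04,0,0,0],[0,-0.005,0.08,0,0,0],[0,-0.005,0.12,0,0,0],[0,-0.005,0.155,0,0,0],[0,-0.005,0.155,0,0,0]]'; python3 -m jog '[[0,0,0,0,0,0],[0,0,0,0,0,0]]';python3 - <<'E'
from h import *
ex=np.array([.312,.95,0]);ey=np.array([-.95,.312,0]);o=np.array([.492,.11,0])
q=get_state()["tcp_pos"]-o
a=np.arctan2(q@ex-.1,q[2]+.019-.14);print(q@ex,q@ey,q[2],.264-a,np.hypot(q@ex-.1,q[2]-.121))
E
```

```text
time: 21.4
tcp_pos: [0.5249, 0.0136, 0.1226]
eef_rot: [-3.136, 0.0, 2.817]
ft_force: [-7.8, -15.2, 6.9]
gripper_width: 0.0188
finger_force: 34.4
time: 21.65
tcp_pos: [0.5249, 0.0136, 0.1227]
eef_rot: [-3.136, 0.0, 2.817]
ft_force: [-7.7, -16.2, 6.8]
gripper_width: 0.0186
finger_force: 34.5
-0.08128192961584516 -0.06133878397271744 0.12269049781764801 1.8254713553439927 0.1812898115949038
```

```bash
python3 -m jog '[[0,-0.01,0.01,0,0,0],[0,-0.012,0.02,0,0,0],[0,-0.012,0.02,0,0,0],[0,-0.012,0.02,0,0,0]]' 0.2 45;python3 - <<'E'
from h import *
ex=np.array([.312,.95,0]);ey=np.array([-.95,.312,0]);o=np.array([.492,.11,0])
q=get_state()["tcp_pos"]-o
a=np.arctan2(q@ex-.1,q[2]+.019-.14);print(q@ex,q@ey,q[2],.264-a,np.hypot(q@ex-.1,q[2]-.121))
E
```

```text
time: 22.15
tcp_pos: [0.5249, 0.0135, 0.1201]
eef_rot: [-3.139, 0.001, 2.817]
ft_force: [-6.4, -6.1, 9.4]
gripper_width: 0.0184
finger_force: 44.1
-0.08139442869511548 -0.061360931564020484 0.12010221143659604 1.8397456586963308 0.18139665042643957
```

```bash
python3 -m jog '[[0,0,0.01,0,0,0],[0,0,0.02,0,0,0],[0,0,0.02,0,0,0]]'; python3 -m jog '[[0,0,0.01,0,0,0],[0,0,0.02,0,0,0],[0,0,0.02,0,0,0]]';python3 - <<'E'
from h import *
s=viewer.snapshot("scene");cv2.imwrite("pics/scene8.png",s["frame"][...,::-1])
b=s["frame"][150:310,160:320,::-1];cv2.imwrite("pics/c8.png",cv2.resize(b,(600,600),interpolation=cv2.INTER_CUBIC))
E
```

```text
time: 22.52
tcp_pos: [0.5249, 0.0134, 0.1171]
eef_rot: [-3.139, 0.001, 2.817]
ft_force: [-6.1, -6.2, 9.0]
gripper_width: 0.0182
finger_force: 44.3
time: 22.9
tcp_pos: [0.5249, 0.0134, 0.1142]
eef_rot: [-3.139, 0.001, 2.817]
ft_force: [-6.3, -6.2, 9.8]
gripper_width: 0.0183
finger_force: 44.4
```

View pics/c8.png

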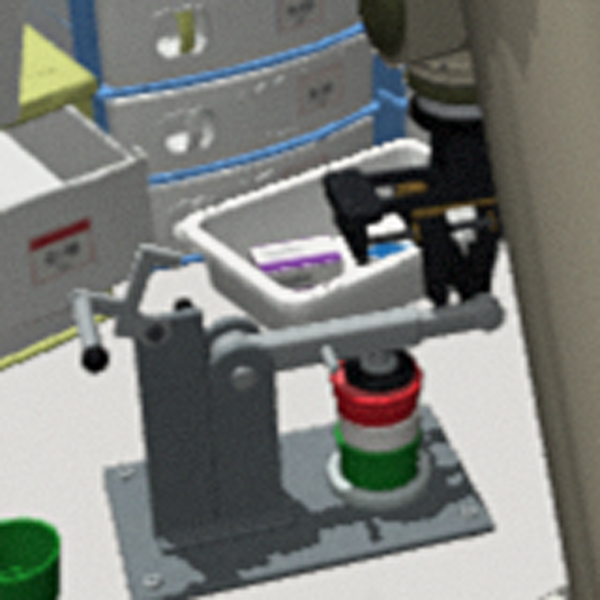

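The arm is down on the lid (pad at crop (380,365)) with the catch back (ball at (95,357)). I'll measure the arm slope and the lid top height.

```bash
cat > a.py <<'E'
from h import *
ex=np.array([.312,.95,0]);ey=np.array([-.95,.312,0]);o=np.array([.492,.11,0])
s=viewer.snapshot("scene");w=cloud(s);q=w-o;X=np.stack([q@ex,q@ey,q[...,2]],-1)
f=s["frame"].astype(int)
red=(f[...,0]>1.8*f[...,1])&(f[...,0]>90)&(np.hypot(X[...,0],X[...,1])<.045)
z=X[red][:,2];print("red z",len(z),np.percentile(z,[2,25,50,75,95,99]).round(4))
reg=X[228:252,228:292].reshape(-1,3);reg=reg[np.isfinite(reg[:,2])]
k=reg[(abs(reg[:,1])<.03)&(reg[:,2]>.11)&(reg[:,2]<.18)]
for a in np.arange(-.10,.09,.02):
    j=k[(k[:,0]>=a)&(k[:,0]<a+.02)]
    if len(j)>2: print(round(a+.01,3),len(j),np.percentile(j[:,2],[5,50,95]).round(4),np.median(j[:,1]).round(3))
st=get_state();print(st["ft_force"],st["tcp_pos"],st["gripper_width"])
E
python3 a.py
```

```text
red z 198 [0.0831 0.093  0.1023 0.1057 0.1081 0.1141]
-0.09 18 [0.1332 0.1465 0.155 ] 0.006
-0.07 76 [0.135  0.147  0.1531] 0.004
-0.05 55 [0.1346 0.1459 0.1529] 0.004
-0.03 72 [0.1151 0.1456 0.1554] 0.005
-0.01 143 [0.1147 0.1365 0.1554] 0.007
0.01 145 [0.1147 0.1347 0.1555] 0.007
0.03 93 [0.1141 0.1464 0.1552] 0.006
0.05 91 [0.1321 0.147  0.1555] 0.007
0.07 88 [0.1317 0.1482 0.1553] 0.006
0.09 47 [0.1338 0.1491 0.1591] 0.018
[-6.81749362 -5.93189188 10.08169588] [0.52488036 0.01339777 0.1142103 ] 0.018122849308768143
```

```bash
python3 -m jog '[[0,0,0,0,0,0],[0,0,0.01,0,0,0],[0,0,0.02,0,0,0],[0,0,0.03,0,0,0]]' 0 60; python3 a.py
```

```text
time: 23.5
tcp_pos: [0.5252, 0.0133, 0.1126]
eef_rot: [-3.139, 0.004, 2.817]
ft_force: [-18.4, -6.4, 46.2]
gripper_width: 0.0183
finger_force: 58.0
red z 193 [0.0832 0.094  0.1024 0.105  0.1073 0.112 ]
-0.09 15 [0.132  0.1506 0.1533] 0.006
-0.07 83 [0.134  0.1464 0.1532] 0.004
-0.05 57 [0.1332 0.146  0.1521] 0.005
-0.03 73 [0.115  0.1442 0.1537] 0.005
-0.01 136 [0.1141 0.1345 0.1544] 0.006
0.01 144 [0.1142 0.1356 0.1541] 0.006
0.03 93 [0.1147 0.1466 0.1553] 0.006
0.05 90 [0.1328 0.147  0.155 ] 0.007
0.07 86 [0.1319 0.1477 0.1554] 0.007
0.09 47 [0.1334 0.149  0.1589] 0.017
[-15.30137844  -5.50158425  38.74446732] [0.52514358 0.01330351 0.11270404] 0.018193546085795067
```

```bash
python3 -m jog '[[0,0,-0.008,0,0,0],[0,0,-0.008,0,0,0],[0,0,-0.008,0,0,0]]'; python3 -m jog '[[0,0,0,0,0,0],[0,0,0,0,0,0],[0,0,0,0,0,0]]'; python3 -m jog '[[0,0,0,0,0,0],[0,0,0,0,0,0],[0,0,0,0,0,0]]'
```

```text
time: 23.92
tcp_pos: [0.5251, 0.0133, 0.113]
eef_rot: [-3.139, 0.004, 2.817]
ft_force: [-13.2, -6.2, 29.8]
gripper_width: 0.0181
finger_force: 58.7
time: 24.3
tcp_pos: [0.5251, 0.0133, 0.113]
eef_rot: [-3.139, 0.003, 2.817]
ft_force: [-14.0, -6.3, 29.5]
gripper_width: 0.0181
finger_force: 58.7
time: 24.68
tcp_pos: [0.5251, 0.0133, 0.113]
eef_rot: [-3.139, 0.004, 2.817]
ft_force: [-13.6, -5.3, 29.9]
gripper_width: 0.0181
finger_force: 58.7
```

```bash
python3 -c "
from plant import env
print(env.finish_job())"
```

```text
the job is handed in; nothing more can be done
None
```

I handed the job in at about 25 s, but no verdict came back: the stack is upright in the nest, its lid looks fully home (measured top about 106 mm), the catch is flipped back, and the gripper is still holding the arm down with a steady 30 N; the push briefly read 46 N at the wrist before I eased it off.

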